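# Stow the last sample vial and slide the storage box shut

## Task

Stand the loose amber sample vial upright on the floor of the empty well of the vial box, then slide the box's white lid shut along its channel, pressing it against the springy seal until it snaps behind the small ridge near the closed end and stays home by itself. Press no harder than it needs: the box is loose in its dock, and a hard shove crushes the seal. Leave the other glassware alone.

Things in the scene. Friction and masses are not known exactly. Their poses are not given: they have to be found in the camera images.
- vial_mid (a point): Centre (25 mm above its foot) of the loose, closed sample vial: a straight amber cylinder 22 mm in diameter and 50 mm tall, its top 14 mm a white cap of the same diameter; it stands upright on the bench; 20 to 42 g. z = its axis, up. Two identical vials are already fixed in the box's other wells.
- well (a point): Centre of the floor of the box's one empty well: a square hole 26 x 26 mm, 16 mm deep, in the white insert, on the centre line. The next vial is 40 mm off towards -x. Above the insert the box is 94 mm clear (along y): grip the vial's top with fingers closing along y and open only to 35-40 mm to let go. A seated vial ends 3.5 mm under the lid. Axes as the box's.
- box: Grey vial box, 165 (x) x 110 (y) x 69 mm (z), 0.8 kg; origin in its underside, 80 mm from the open -x end, 85 mm from the closed end. +x is the closing direction. The lid enters at the lower -x end and runs in grooves along both sides (ledge 57.5 mm up, lips above to 69 mm). NOT fastened: under 2 to 7 N it slides along the dock until it bears on the dock's stop.
- ridge_mid (a point): Top edge (middle) of the small sprung ridge, 44 mm wide, across the channel: it rises on a ramp from -x, with an upright face to +x. The lid's nose meets the ramp 14 mm before home. At home the ridge snaps up behind the lid's nose and holds it. Short of that, the seal pushes the lid back 4 to 6 mm when let go. Axes as the box's.
- lid: White sliding lid, 155 x 104 x 6 mm, already in the channel but drawn back 60 to 75 mm. Origin on its underside, at the box's origin when home and latched (then at x = 0, z = 57.5 mm in the box's frame); axes as the box's. 1 mm of play in its grooves. It can be pressed at most 2 mm beyond home.
- lid_rib (a point): Centre of the upright rib across the rear of the lid, the place to push or pinch: 12 mm thick (x), 50 mm wide (y), 18 mm tall, from the lid's upper face 9 mm below this point to 9 mm above it; 55 mm behind (-x of) the lid's origin. The lid's flat top goes on 19 mm behind the rib. Axes as the lid's.
- dock: Aluminium tray fixed to the bench, base 4 mm thick, low curbs, in which the box stands; axes as the box's, origin in its underside. At its +x end a plate 60 mm tall, an adjustable stop, takes the push; it is clamped somewhere within 14 mm, so the box slides 1 to 21 mm before it bears.
- flask: Conical glass flask, 72 mm wide, 108 mm tall, bystander; origin at its foot.
- reagent: Glass bottle with a cap, 60 mm wide, 110 mm tall, bystander; origin at its foot.
- beaker: Empty glass beaker, 64 mm wide, 80 mm tall, bystander; origin at its foot.
- seal: Black springy seal strip, 84 mm wide (y), 5 mm tall, inside the closed end: the lid's nose presses it over the last 6 mm; in all the push must rise from about 5 N to about 12 N (10 to 15) to reach home; it bottoms 2 mm beyond. Over 20 N on the seal (about 21 N of push) crushes it; stop at about 17 N. Origin on its -x face, axes as the box's.

How it is judged:
By the outcome, as a careful person would: the job done as asked, in the order asked, and still so for the second after the job is handed in, with the robot touching nothing.
It also fails if it takes over 64 s, if anything falls off the work surface, if the arm or the gripper's body presses on something with over 40 N, if the wrist force passes 120 N, or if a joint passes its speed limit or range.

## Robot

A 7-joint arm with a two-finger parallel gripper is mounted at the origin on the work surface. World frame = base frame: x ahead of the robot, y to its left, z up, the work surface at z = 0. Lengths are in m, angles in rad, forces in N, time in s.
With the tool pointing down it reaches from about 0.4 to 0.875 m from the base axis. Payload 19.3 kg.
Tool frame: the origin (TCP) lies between the finger pads; the fingertips stand bot.tcp_to_tips ahead of it and the grasp point (between the pads) lies 3 mm ahead of it (bot.tcp_to_tips is the distance from the TCP to the fingertips, in m); x points along the fingers, y is the direction in which the jaws open and shut, and the axes are right-handed (so a half turn about x gives the same grasp; the last joint's range is limited). The gripper opens to 85 mm and grips with 20 to 120 N. Pads are 22 mm wide; open, the fingers measure 114 mm over their backs; the gripper's body (76 mm by 85 mm) begins 54 mm behind the grasp point. The pads swing forward as they close: fully open they stand 13 mm farther back than shut.
Start: joints at [1.233, 0.521, -0.036, 1.599, 0.021, 1.021, -0.113], TCP at [0.165, -0.603, 0.253] pointing down, gripper open.
Joint ranges: [-2.91, 2.91], [-0.3, 2.13], [-1.5, 1.42], [0.17, 2.43], [-1.26, 4.41], [0.16, 1.93], [-2.52, 2.52]. Speed limits (rad/s): [1.89, 1.89, 2.39, 2.39, 3.01, 3.01, 3.01].

## Interface

Orientations are given as [roll, pitch, yaw] about the fixed x, y, z axes, in that order (R = Rz(yaw) Ry(pitch) Rx(roll)).
In Python, from workcell import bot, eyes gives the robot as it stands. The module is installed in compiled form; this text tells all that it offers.
- The arm moves only by the tool step_arm, never from a script. Its argument "targets" is a list that holds one entry, the list of rows, each a list of 7 numbers: the shift along the tool's x, y, z in cm, then the turn, a rotation vector about the tool's x, y, z in rad, then the opening, from 0 (shut) to 1 (fully open). A call has 1 to 10 rows; each row is the pose to reach, as a shift and turn from the pose measured when the call began, along the tool's axes at that moment; what a row does not reach only later rows make up. A row lasts 1/10 s, in which the tool goes at most 50 mm and 8.59 degrees, less where a joint would pass 70% of its speed; a pose out of reach is approached as far as the arm can. A call with a gripper value outside its range is refused whole. The fingers move at their own pace and stop on an object; "grip_force" is the grip in N (left out, the last holds). Time passes only in rows, so rows that repeat a pose let the fingers close. It gives the time, the measured TCP pose, the force and the opening at its end, in the units of the state.
- bot.observe(): the state, without advancing time (a new reading comes with each control period).
- eyes.grab_frame(name): name is "scene" or "top"; returns the picture (420x560x3 uint8, red, green, blue); there is no depth.
- eyes.get_calibration(name): a dict with "fx", "fy", "cx", "cy" (pixels), "camera_from_world" (4x4, takes a point from world to camera coordinates). Camera axes: x right, y down, z forward; pixel columns grow to the right and rows downward; lengths in m; the calibration is good to about 2 mm. A picture is of the moment at which its call begins. get_calibration takes no time and is no camera call.
- bot.job_done(): hands the job in, once; it reports no verdict.
The state is a dict: "clock": time; "qpos": joint angles; "qd": joint speeds; "joint_efforts": joint torques, N m; "position": TCP position; "tool_rot": TCP orientation; "force": force on the tool from outside, world axes, zero at the start; "moment": the same for the moment, N m; "grip_width": finger opening in m.
Only numpy, scipy, OpenCV 4.12 (cv2) and the standard library are available. Lean on these libraries where they do the work, as an engineer would, in place of code of your own. Each camera call takes 0.05 s, during which the arm holds its last target.

## Working session

There is one attempt and no reset: what is moved stays moved. The work goes in short steps, Python scripts to look and compute and a tool call to move; the robot and the scene stay as the last step left them, time stands still between calls to the robot, and variables do not carry over. Pictures are saved under pics/ and viewed, and the job is handed in when it is done.

Besides the shell and the picture viewer there is one more tool, called after ">>>" by a JSON object that holds its "api" and its "payload", one argument or row to a line. step_arm: Moves the arm, as the interface text tells. Its arguments: {"type":"object","properties":{"targets":{"type":"array","items":{"type":"array","items":{"type":"array","items":{"type":"number"}}}},"grip_force":{"type":"number"}},"required":["targets"]}

```bash
mkdir -p pics
python3 - <<'E'
from workcell import bot, eyes
import cv2,json
for n in("scene","top"):
    im=eyes.grab_frame(n); cv2.imwrite(f"pics/{n}0.png",im[:,:,::-1]); c=eyes.get_calibration(n); print(n,c)
print(bot.observe(),bot.tcp_to_tips)
E
```

```text
scene {'fx': 479.02098892612287, 'fy': 479.02098892612287, 'cx': 286.47211027599394, 'cy': 206.05477705905463, 'camera_from_world': array([[ 0.23012691,  0.9729921 , -0.01811001, -0.13849359],
       [ 0.69762979, -0.1779172 , -0.69401595, -0.37001897],
       [-0.67849412,  0.14707766, -0.71973181,  1.48829942],
       [ 0.        ,  0.        ,  0.        ,  1.        ]])}
top {'fx': 546.4364981000704, 'fy': 546.4364981000704, 'cx': 281.3737980829798, 'cy': 208.50363317890535, 'camera_from_world': array([[ 0.02041316, -0.99961656, -0.01870949, -0.00524569],
       [-0.9920387 , -0.01792536, -0.12465112,  0.59339584],
       [ 0.12426795,  0.02110506, -0.99202422,  1.26006538],
       [ 0.        ,  0.        ,  0.        ,  1.        ]])}
{'clock': 0.1, 'qpos': array([ 1.23278943,  0.52193707, -0.03635552,  1.59989754,  0.02119702,
        1.02111106, -0.11277752]), 'qd': array([ 2.61366092e-04, -2.27192910e-03, -4.11724537e-04, -2.19680051e-03,
       -6.06481382e-05,  2.56912100e-05,  4.83448151e-04]), 'joint_efforts': array([ 3.10665593e-03, -9.28502512e+01,  1.98423408e+00, -3.70533299e+01,
        1.81485701e-02,  5.43477800e-03, -3.88726150e-06]), 'position': array([ 0.1653048 , -0.60247704,  0.25281291]), 'tool_rot': array([-1.51902157,  1.56982798,  1.89041131]), 'force': array([ 0.23347954,  0.85134556, -1.12479459]), 'moment': array([-0.00907828, -0.00394048, -0.00663464]), 'grip_width': 0.0855883103280992} 0.022
```

View pics/scene0.png

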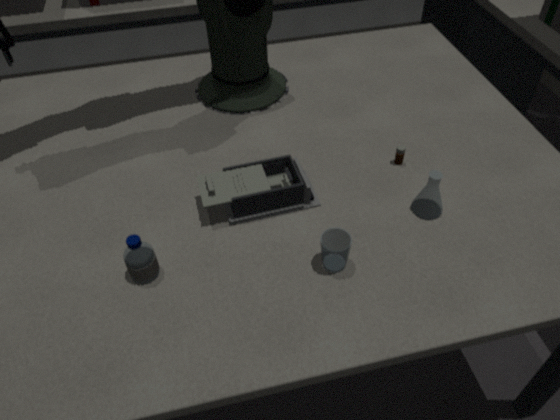

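View pics/top0.png

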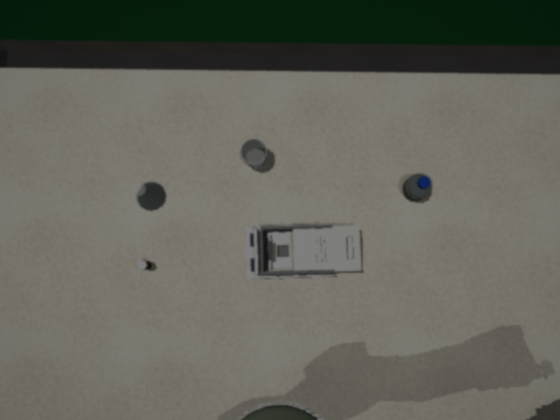

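Scene view: box around (255,185), vial at (400,156), flask (428,195), beaker (335,250), reagent (140,260). Top view: box at (305,250) with its closed end to the left (world +y), vial at (146,265). Zooming in.

Run:
```python
import cv2,numpy as np
a=cv2.imread('pics/top0.png');s=cv2.imread('pics/scene0.png')
def g(i): return np.clip((i/255.)**0.6*255*1.2,0,255).astype('uint8')
cv2.imwrite('pics/t_box.png',cv2.resize(g(a[210:290,235:375]),None,fx=5.6,fy=5.6,interpolation=cv2.INTER_CUBIC))
cv2.imwrite('pics/s_box.png',cv2.resize(g(s[140:240,190:330]),None,fx=5.6,fy=5.6,interpolation=cv2.INTER_CUBIC))
v=np.hstack([cv2.resize(g(a[245:285,126:166]),(400,400),interpolation=cv2.INTER_CUBIC),cv2.resize(g(s[136:176,380:420]),(400,400),interpolation=cv2.INTER_CUBIC)])
cv2.imwrite('pics/vial.png',v)
```

```text
(no output)
```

View pics/t_box.png

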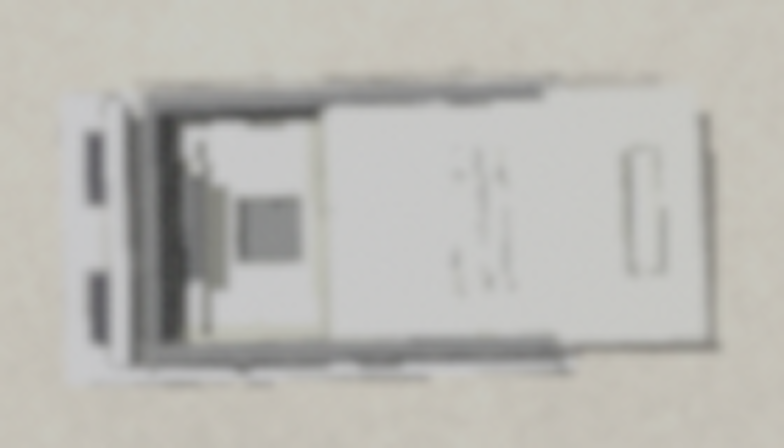

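View pics/s_box.png

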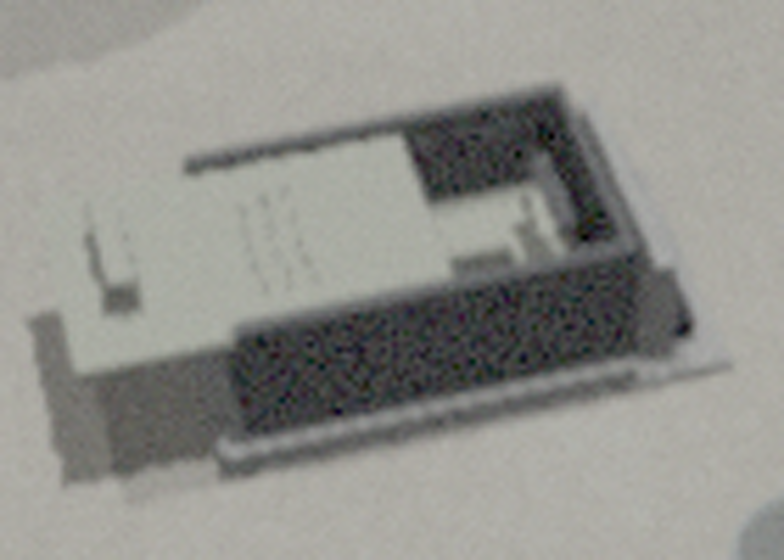

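View pics/vial.png

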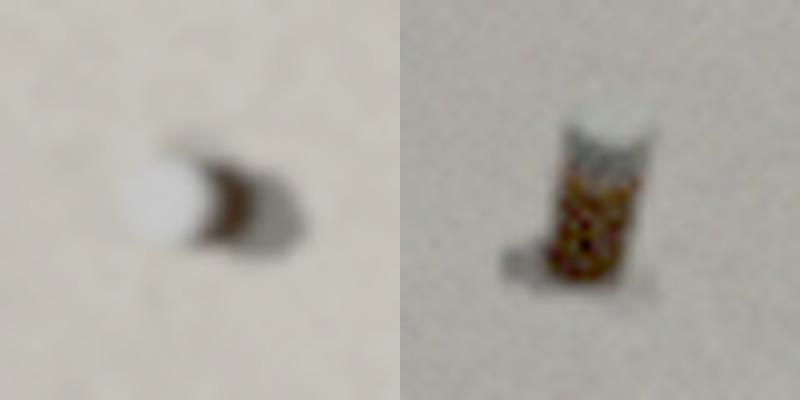

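```bash
cat > h.py <<'E'
import numpy as np,cv2
from workcell import bot,eyes
from scipy.spatial.transform import Rotation as Ro
C={n:eyes.get_calibration(n) for n in("scene","top")}
def cam(n):
    T=C[n]["camera_from_world"]; return -T[:3,:3].T@T[:3,3]
def ray(n,u,v):
    c=C[n];d=np.array([(u-c["cx"])/c["fx"],(v-c["cy"])/c["fy"],1]);d=c["camera_from_world"][:3,:3].T@d
    return cam(n),d
def onz(n,u,v,z):
    o,d=ray(n,u,v);return o+d*(z-o[2])/d[2]
def proj(n,p):
    c=C[n];q=c["camera_from_world"]@np.append(p,1);return np.array([c["fx"]*q[0]/q[2]+c["cx"],c["fy"]*q[1]/q[2]+c["cy"]])
def tri(u1,u2):
    (o1,d1),(o2,d2)=ray("top",*u1),ray("scene",*u2)
    A=np.stack([d1,-d2],1);s=np.linalg.lstsq(A,o2-o1,rcond=None)[0]
    p,q=o1+s[0]*d1,o2+s[1]*d2;return (p+q)/2,np.linalg.norm(p-q)
def R():
    r=bot.observe()["tool_rot"];return Ro.from_euler('xyz',r).as_matrix()
E
python3 - <<'E'
from h import *
np.set_printoptions(precision=4,suppress=True)
print(cam("top"),cam("scene"))
a=cv2.imread('pics/top0.png');s=cv2.imread('pics/scene0.png')
g=cv2.cvtColor(a,cv2.COLOR_BGR2GRAY).astype(int)
print("cap region");print(g[256:275,134:160])
print("well");print(g[240:264,262:296])
h=cv2.cvtColor(s,cv2.COLOR_BGR2HSV)
# vial amber in scene
m=((h[...,1]>110)&(h[...,2]<110)).astype('uint8');
sub=m[140:170,385:415];ys,xs=np.nonzero(sub);print(xs.min()+385,xs.max()+385,ys.min()+140,ys.max()+140)
print(cv2.cvtColor(s,cv2.COLOR_BGR2GRAY)[144:168,392:408])
E
```

```text
[ 0.4322 -0.0212  1.3239] [ 1.2998 -0.15    0.8119]
cap region
[[119 119 118 118 119 120 118 117 116 117 117 117 117 118 118 118 118 118
  117 118 119 119 118 117 118 120]
 [118 119 119 120 120 119 120 118 116 114 112 111 112 114 115 117 118 117
  117 118 118 118 117 118 118 119]
 [117 117 119 120 121 122 120 117 111 106 104 103 105 108 113 117 119 119
  118 119 118 119 118 118 118 117]
 [115 115 118 120 121 122 121 115 106 100  97  98  99 102 108 114 118 120
  120 120 120 120 119 119 119 118]
 [114 116 118 120 121 122 121 115 107 102  95  88  86  87  91  99 110 116
  118 119 119 119 120 121 120 119]
 [115 117 119 119 120 121 122 120 118 113 103  84  65  56  57  69  87 100
  106 110 115 118 120 120 121 120]
 [116 117 118 119 121 122 123 124 123 122 115  96  64  37  28  36  53  69
   78  89 102 114 118 120 120 120]
 [115 116 117 120 123 124 124 125 125 124 121 107  78  44  22  18  28  43
   57  68  84 103 115 121 120 119]
 [116 116 117 119 123 124 124 124 124 125 123 113  87  51  25  15  19  35
   50  59  69  90 111 121 121 119]
 [116 115 116 118 122 124 124 125 125 124 122 112  86  5
[... 5349 characters left out ...]
  21  20  50  90  96  94  95]
 [ 97  95  78  42  12  19   5  18  16   8  22  56  91  96  95  97]
 [ 91  79  63  30   9  12  10  17  14  14  36  68  94  97  95  92]
 [ 73  58  36  20  12  17   1  13  15  13  38  77  94  96  91  91]
 [ 55  50  25   7   9  11   9  10  18  15  44  81  91  94  92  92]
 [ 51  46  32  10  10   9  15  11  11  20  52  81  87  91  95  96]
 [ 55  52  38  21  13   7  10   9  18  32  61  79  81  85  95  97]
 [ 71  57  53  47  37  32  33  35  41  48  68  78  78  82  97  95]
 [ 90  76  74  75  74  71  69  66  67  71  80  79  80  84  91  97]
 [ 94  93  93  93  93  94  91  88  84  83  83  87  87  86  94  97]
 [ 97  96  97  98  96  94  93  95  92  88  87  90  93  93  96  95]]
```

Run:
```python
from h import *
np.set_printoptions(precision=4,suppress=True)
a=cv2.imread('pics/top0.png');g=cv2.cvtColor(a,cv2.COLOR_BGR2GRAY).astype(float)
def cross(v,i0,i1,lev,rise):
    for i in range(i0,i1):
        A,B=v[i],v[i+1]
        if (rise and A<lev<=B) or (not rise and A>=lev>B): return i+(lev-A)/(B-A)
    return np.nan
def fit(pts,n):
    p=np.array([q for q in pts if not np.isnan(q).any()])
    vx,vy,x,y=cv2.fitLine(p.astype('float32'),cv2.DIST_HUBER,0,.01,.01).ravel()
    print(n,len(p),p[0],p[-1],"dir",vx,vy)
    return p
# lid sides
T=fit([(c,cross(g[:,c],222,236,95,True)) for c in range(296,332)],"lid far side")
B=fit([(c,cross(g[:,c],262,278,95,False)) for c in range(296,332)],"lid near side")
Re=fit([(cross(g[r],355,368,95,False),r) for r in range(232,268)],"lid rear")
for n,P in(("far",T),("near",B),("rear",Re)):
    W=np.array([onz("top",u,v,.0675)[:2] for u,v in P])
    vx,vy,x,y=cv2.fitLine(W.astype('float32'),cv2.DIST_HUBER,0,.001,.001).ravel()
    print(n,"world ang",np.degrees(np.arctan2(vy,vx)),x,y, W[0],W[-1])
print(g[222:236,310],g[262:280,310]); print(g[250,340:372])
print("well",onz("top",282.4,250.6,.024))
print("vialcap",onz("top",142,264.4,.05), tri((142,264.4),(401,146.7)))
for z in(0,.05): print(proj("scene",[*onz("top",142,264.4,.05)[:2],z]))
```

```text
lid far side 36 [296.     228.4074] [331. 227.] dir 0.99940795 -0.034406453
lid near side 36 [296.     270.3182] [331.     269.3636] dir 0.99964905 -0.026490895
lid rear 36 [359.3182 232.    ] [361.3333 267.    ] dir 0.05068331 0.9987148
far world ang -86.94645 0.5451197 -0.062761314 [ 0.5439 -0.0291] [ 0.5487 -0.1097]
near world ang -87.334305 0.44971746 -0.0679536 [ 0.4479 -0.0308] [ 0.4517 -0.1106]
rear world ang 3.045994 0.49693087 -0.1768018 [ 0.5384 -0.1748] [ 0.4584 -0.1796]
[115. 104.  93.  81.  72.  74.  92. 114. 124. 125. 126. 126. 126. 126.] [126. 126. 125. 126. 125. 125. 123. 111.  85.  68.  64.  59.  75. 105.
 110.  98. 108. 118.]
[126. 126. 125. 125. 125. 117. 103.  96. 113. 123. 124. 122. 111. 102.
 114. 124. 125. 125. 123. 117.  98.  78.  86. 108. 118. 121. 120. 119.
 121. 120. 121. 121.]
well [0.4943 0.002  0.024 ]
vialcap [0.4546 0.3281 0.05  ] (array([0.4547, 0.3279, 0.0523]), np.float64(0.000757413264922018))
[397.7894 162.6571]
[400.7859 147.4037]
```

```bash
cat >> h.py <<'E'
def want(yaw_deg):
    # tool x down; tool y along box-y direction (yaw+90), z = x cross y
    a=np.radians(yaw_deg+90);x=np.array([0,0,-1.]);y=np.array([np.cos(a),np.sin(a),0]);return np.stack([x,y,np.cross(x,y)],1)
def rel(p,Rw):
    o=bot.observe();R0=R();
    return np.round(R0.T@(np.array(p)-o["position"])*100,2),np.round(Ro.from_matrix(R0.T@Rw).as_rotvec(),3)
E
python3 - <<'E'
from h import *
np.set_printoptions(precision=4,suppress=True)
print(R())
for y in (92.9,-87.1):
  Rw=want(y)
  for p in([.45,-.35,.25],[.52,0,.25],[.4546,.328,.2]): print(y,p,*rel(p,Rw))
print("rib",onz("top",350,247.7,.0855),"ramp L/R",onz("top",274.5,251,.06),onz("top",268,251,.06),"openend",onz("top",332.5,225.5,.073),onz("top",336,274,.073))
E
```

```text
[[-0.0003  0.2646 -0.9643]
 [ 0.0009 -0.9643 -0.2646]
 [-1.     -0.001   0.0001]]
92.9 [0.45, -0.35, 0.25] [  0.3  -16.81 -34.14] [1.788 0.001 0.001]
92.9 [0.52, 0, 0.25] [  0.33 -48.71 -50.15] [1.788 0.001 0.001]
92.9 [0.4546, 0.328, 0.2] [  5.36 -82.07 -52.52] [1.788 0.001 0.001]
-87.1 [0.45, -0.35, 0.25] [  0.3  -16.81 -34.14] [-1.354 -0.001  0.001]
-87.1 [0.52, 0, 0.25] [  0.33 -48.71 -50.15] [-1.354 -0.001  0.001]
-87.1 [0.4546, 0.328, 0.2] [  5.36 -82.07 -52.52] [-1.354 -0.001  0.001]
rib [ 0.5009 -0.1517  0.0855] ramp L/R [0.4913 0.0195 0.06  ] [0.491  0.0346 0.06  ] openend [ 0.5517 -0.1127  0.073 ] [ 0.4414 -0.1216  0.073 ]
```

>>> {"api": "step_arm", "payload": {
  "targets": [
    [[0.3,-16.8,-34.1,-0.7,0,0,1],[0.3,-16.8,-34.1,-0.7,0,0,1],[0.3,-16.8,-34.1,-0.7,0,0,1],[0.3,-16.8,-34.1,-0.7,0,0,1],[0.3,-16.8,-34.1,-0.7,0,0,1],[0.3,-16.8,-34.1,-0.7,0,0,1],[0.3,-16.8,-34.1,-0.7,0,0,1],[0.3,-16.8,-34.1,-0.7,0,0,1],[0.3,-16.8,-34.1,-0.7,0,0,1]]
  ]
}}

```text
clock: 1.0
position: [0.4529, -0.3463, 0.2497]
tool_rot: [-2.776, 1.568, 1.339]
force: [-0.1, -0.2, 0.1]
grip_width: 0.0854
```

Run:
```python
from h import *
o=bot.observe();print(o["clock"],o["position"],o["qpos"],o["grip_width"])
Rw=want(-87.1)
for p in([.52,0,.25],[.4546,.328,.2]): print(p,*rel(p,Rw))
```

```text
1.0 [ 0.45293574 -0.34633517  0.24966841] [ 0.76022608  0.45043065 -0.28853701  1.74043526  0.14728261  0.97285157
 -0.18107812] 0.08535488384902482
[0.52, 0, 0.25] [  0.06 -13.92 -32.42] [-0.647 -0.003  0.   ]
[0.4546, 0.328, 0.2] [  5.14 -37.75 -55.86] [-0.647 -0.003  0.   ]
```

>>> {"api": "step_arm", "payload": {
  "targets": [
    [[0,-13.9,-32.4,-0.647,0,0,1],[0,-13.9,-32.4,-0.647,0,0,1],[0,-13.9,-32.4,-0.647,0,0,1],[0,-13.9,-32.4,-0.647,0,0,1],[0,-13.9,-32.4,-0.647,0,0,1],[0,-13.9,-32.4,-0.647,0,0,1],[0,-13.9,-32.4,-0.647,0,0,1],[2.0,-24,-42,-0.647,0,0,1],[3.5,-37.7,-55.9,-0.647,0,0,1],[3.5,-37.7,-55.9,-0.647,0,0,1]]
  ]
}}

```text
clock: 2.0
position: [0.4901, 0.1404, 0.2342]
tool_rot: [2.898, 1.569, 1.377]
force: [2.2, 0.7, 0.3]
grip_width: 0.0857
```

Run:
```python
from h import *
o=bot.observe();print(o["clock"],o["position"],o["qpos"],o["grip_width"])
Rw=want(-87.1)
for p in([.4546,.328,.13],[.4546,.328,.042]): print(p,*rel(p,Rw))
```

```text
2.0 [0.49010705 0.14039893 0.23422296] [ 0.04867141  0.41036131 -0.57464687  1.89934045  0.27609799  0.90946197
 -0.60991401] 0.08567302295315664
[0.4546, 0.328, 0.13] [ 10.46  -2.63 -18.89] [-0.001 -0.002 -0.001]
[0.4546, 0.328, 0.042] [ 19.26  -2.63 -18.87] [-0.001 -0.002 -0.001]
```

>>> {"api": "step_arm", "payload": {
  "targets": [
    [[9,-2.63,-18.9,0,0,0,0.7],[9,-2.63,-18.9,0,0,0,0.7],[9,-2.63,-18.9,0,0,0,0.7],[9,-2.63,-18.9,0,0,0,0.7],[9,-2.63,-18.9,0,0,0,0.7],[9,-2.63,-18.9,0,0,0,0.7],[9,-2.63,-18.9,0,0,0,0.7]]
  ]
}}

```text
clock: 2.7
position: [0.4551, 0.3269, 0.1446]
tool_rot: [2.803, 1.569, 1.28]
force: [0.2, -0.7, 0.8]
grip_width: 0.0595
```

Run:
```python
from h import *
o=bot.observe();print(o["clock"],o["position"],o["grip_width"])
Rw=want(-87.1)
print(*rel([.4546,.328,.042],Rw))
im={}
for n in("top","scene"):
    im[n]=eyes.grab_frame(n)[:,:,::-1]
def g(i): return np.clip((i/255.)**0.6*255*1.2,0,255).astype('uint8')
v=np.hstack([cv2.resize(g(im["top"][225:305,100:180]),(400,400)),cv2.resize(g(im["scene"][100:180,360:440]),(400,400))])
cv2.imwrite('pics/v1.png',v)
```

```text
2.7 [0.45505688 0.32687849 0.14460889] 0.05946431967605549
[10.26 -0.04 -0.1 ] [-0.002 -0.001 -0.   ]
```

View pics/v1.png

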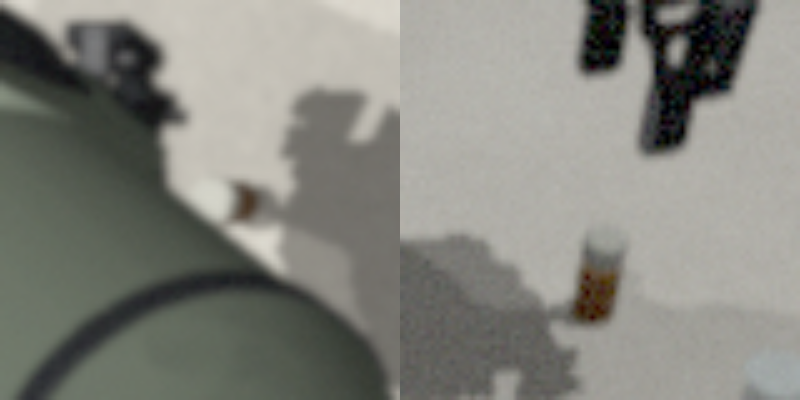

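The vial (crop right, ~(600,270)) stands between and below the open fingers. Lowering and gripping.

>>> {"api": "step_arm", "payload": {
  "targets": [
    [[4,0,-0.1,0,0,0,0.7],[8,0,-0.1,0,0,0,0.7],[10.2,0,-0.1,0,0,0,0.7],[10.2,0,-0.1,0,0,0,0.7],[10.2,0,-0.1,0,0,0,0.7],[10.2,0,-0.1,0,0,0,0.7]]
  ]
}}

```text
clock: 3.4
position: [0.4566, 0.3278, 0.0448]
tool_rot: [2.295, 1.566, 0.771]
force: [-0.4, 0.2, -0.1]
grip_width: 0.0598
```

Run:
```python
from h import *
o=bot.observe();print(o["clock"],o["position"],o["grip_width"])
im={}
for n in("top","scene"):
    im[n]=eyes.grab_frame(n)[:,:,::-1]
def g(i): return np.clip((i/255.)**0.6*255*1.2,0,255).astype('uint8')
v=np.hstack([cv2.resize(g(im["top"][235:295,110:170]),(400,400)),cv2.resize(g(im["scene"][120:180,370:430]),(400,400))])
cv2.imwrite('pics/v2.png',v)
```

```text
3.4 [0.45661999 0.32780254 0.0448288 ] 0.05983910108504392
```

View pics/v2.png

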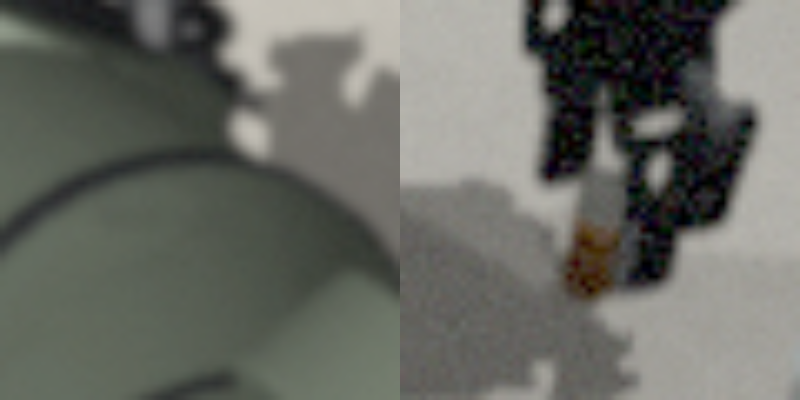

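>>> {"api": "step_arm", "payload": {
  "targets": [
    [[0.3,-0.1,0,0,0,0,0.7],[0.3,-0.1,0,0,0,0,0.1],[0.3,-0.1,0,0,0,0,0.1],[0.3,-0.1,0,0,0,0,0.1],[0.3,-0.1,0,0,0,0,0.1],[0.3,-0.1,0,0,0,0,0.1],[0.3,-0.1,0,0,0,0,0.1]]
  ],
  "grip_force": 25
}}

```text
clock: 4.2
position: [0.4555, 0.3278, 0.0417]
tool_rot: [2.267, 1.566, 0.743]
force: [-0.4, -0.0, 4.0]
grip_width: 0.0214
```

Run:
```python
from h import *
o=bot.observe();print(o["clock"],o["position"],o["grip_width"])
im=eyes.grab_frame("scene")[:,:,::-1]
def g(i): return np.clip((i/255.)**0.6*255*1.2,0,255).astype('uint8')
cv2.imwrite('pics/v3.png',cv2.resize(g(im[120:180,370:430]),(500,500)))
Rw=want(-87.1)
print(*rel([.4566,.328,.16],Rw),*rel([.494,.002,.16],Rw))
```

```text
4.2 [0.45550302 0.32783987 0.04168928] 0.0214421622882604
[-11.83   0.15  -0.04] [-0.004 -0.003 -0.003] [-11.92   2.37  32.7 ] [-0.004 -0.003 -0.003]
```

View pics/v3.png

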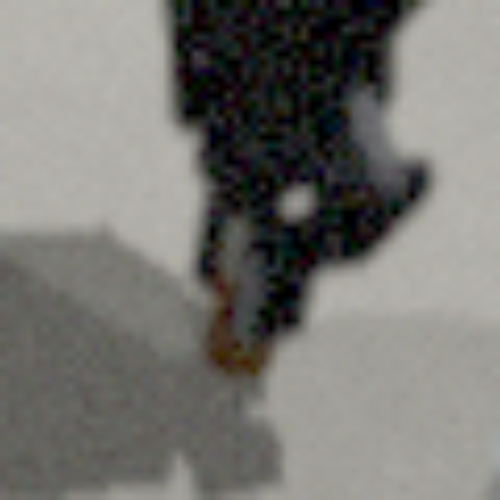

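Vial gripped (width 21.4 mm). Lifting and carrying to above the well.

>>> {"api": "step_arm", "payload": {
  "targets": [
    [[-3,0.1,0,0,0,0,0.1],[-6,0.1,0,0,0,0,0.1],[-9,0.1,0,0,0,0,0.1],[-11.8,0.1,0,0,0,0,0.1],[-11.9,0.4,4,0,0,0,0.1],[-11.9,0.7,8,0,0,0,0.1],[-11.9,1.0,12,0,0,0,0.1],[-11.9,1.3,16,0,0,0,0.1],[-11.9,1.6,20,0,0,0,0.1],[-11.9,1.9,24,0,0,0,0.1]]
  ]
}}

```text
clock: 5.25
position: [0.4852, 0.087, 0.16]
tool_rot: [2.26, 1.566, 0.735]
force: [0.4, 0.3, -0.7]
grip_width: 0.0213
```

Run:
```python
from h import *
o=bot.observe();print(o["clock"],o["position"],o["grip_width"])
print(*rel([.494,.002,.16],want(-87.1)))
```

```text
5.25 [0.48519667 0.08697489 0.16003625] 0.02127727821183776
[-0.02  0.48  8.53] [-0.004 -0.003 -0.003]
```

>>> {"api": "step_arm", "payload": {
  "targets": [
    [[0,0.2,3,0,0,0,0.1],[0,0.4,6,0,0,0,0.1],[0,0.48,8.5,-0.004,-0.003,-0.003,0.1],[0,0.48,8.5,-0.004,-0.003,-0.003,0.1],[0,0.48,8.5,-0.004,-0.003,-0.003,0.1],[2,0.48,8.5,-0.004,-0.003,-0.003,0.1],[3.5,0.48,8.5,-0.004,-0.003,-0.003,0.1],[3.5,0.48,8.5,-0.004,-0.003,-0.003,0.1],[3.5,0.48,8.5,-0.004,-0.003,-0.003,0.1]]
  ]
}}

```text
clock: 6.15
position: [0.494, 0.0034, 0.1251]
tool_rot: [2.456, 1.571, 0.937]
force: [0.4, 0.2, -0.1]
grip_width: 0.0209
```

Run:
```python
from h import *
o=bot.observe();print(o["clock"],o["position"],o["grip_width"])
def g(i): return np.clip((i/255.)**0.6*255*1.2,0,255).astype('uint8')
im={n:eyes.grab_frame(n)[:,:,::-1] for n in("top","scene")}
for n in im: cv2.imwrite(f'pics/{n}4.png',im[n])
v=np.hstack([cv2.resize(g(im["top"][215:285,245:315]),(400,400),interpolation=2),cv2.resize(g(im["scene"][130:210,240:320]),(400,400),interpolation=2)])
cv2.imwrite('pics/v4.png',v)
print(*rel([.494,.002,.0495],want(-87.1)))
```

```text
6.15 [0.49403545 0.00342969 0.12509098] 0.020933819969385578
[ 7.6  -0.05  0.1 ] [ 0.001  0.    -0.001]
```

View pics/v4.png

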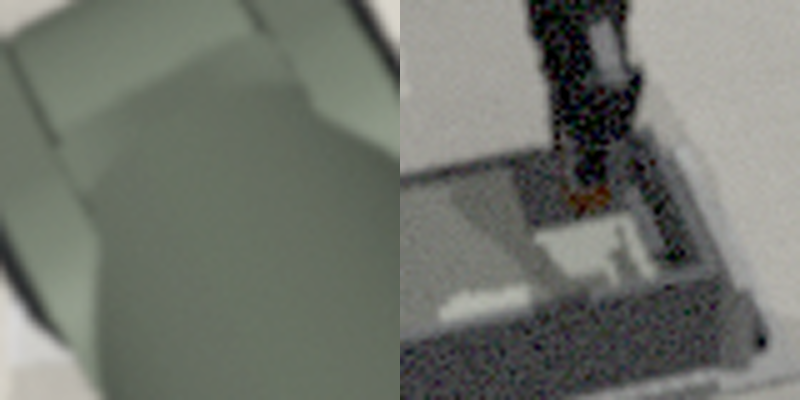

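Run:
```python
from h import *
np.set_printoptions(precision=2,suppress=True)
Rb=lambda x,y,z:np.array([.4943,.002,0])+np.array([-.0506*x-.9987*y,.9987*x-.0506*y,z])
s=cv2.imread('pics/scene0.png')
for p in((0.013,.013),(.013,-.013),(-.013,-.013),(-.013,.013),(0,0)): print(p,proj("scene",Rb(*p,.024)))
print("vial bottom exp",proj("scene",[.494,.0034,.083]))
print(cv2.cvtColor(s,cv2.COLOR_BGR2GRAY)[176:196,264:292])
i=cv2.imread('pics/scene4.png');h=cv2.cvtColor(i,cv2.COLOR_BGR2HSV);m=(h[...,1]>100)&(h[...,2]<130);ys,xs=np.nonzero(m[155:180,265:290]);print(np.bincount(xs),np.bincount(ys))
```

```text
(0.013, 0.013) [280.47 183.54]
(0.013, -0.013) [283.45 190.78]
(-0.013, -0.013) [272.81 193.07]
(-0.013, 0.013) [269.98 185.77]
(0, 0) [276.68 188.26]
vial bottom exp [276.4  169.45]
[[ 95  86  60  51  57  61  66  65  72  79  81  86  87  88  92  87  87  97
   87  66  62  90  94  64  44  44  47  32]
 [ 96  96  82  73  76  80  81  82  89  88  87  94  95  94  96  96  95  97
   96  72  68  87  92  79  48  39  46  39]
 [ 95  94  93  84  87  86  88  93  94  97  96  96  99  95  99  96  96  96
   96  84  70  79  92  85  60  43  43  42]
 [ 97  97  97  89  97  95  96  96  96  98  98  95  98  94  97  97  96  92
   83  74  59  66  93  93  80  52  41  36]
 [ 96  96  95  93  95  98  97  98  96  95  96  97 100 100  94  97  95  79
   62  54  55  61  90  94  84  57  34  26]
 [ 94  98  95  94  90  95  98  98  97  97  98  96  96  95  96  99  92  82
   61  48  51  62  78  89  86  53  29  25]
 [ 96  99 102  96  92  95  94  96  97  94  95  99  97  99  95  92  96  92
   74  57  52  50  60  71  78  65  41  30]
 [ 97  96  97  94  96  95  93  98  96  95  96  94  92  91  89  85  82  92
   85  59  51  49  49  6
[... 863 characters left out ...]
  45  33  32  28  29  24  21  15  24   9  13  19
   18  18  20  28  24  17  21  16  18  23]
 [ 40  38  37  32  29  30  25  21  22  12  16   6  14  21  18  13   6  20
   10  12  18  20   6  16  11  17  15  17]
 [ 29  24  18  18  18  19  23  15  25  15  17  23  17  13  13  22   6  13
   11  17  17  23  13  21  17  14  18  16]
 [ 19  16  14  21  19  18  20  13  23  23  11  19  17  20   4  15  13  10
    7  20  20  21  16  19  13  13  21  25]
 [ 15  12  15  18  10  11  16  17  18  15  14  21  17   6  12  15  15  22
   13  24  16  12  13  22   9  14   6  18]]
[ 1  1  2  0  2  1  5  7  4  7 13 14 11 14 11 12  9  3  4  2  3  6  6  4
  3] [ 8 11  9  6  8  4  6  8  9  8  9  9  8  9 12  9  7  3  1  1]
```

Run:
```python
from h import *
i=cv2.imread('pics/scene4.png')
c=i[140:185,255:300].astype(float)
c=np.clip((c/255)**.5*330,0,255).astype('uint8')
cv2.imwrite('pics/v5.png',cv2.resize(c,(585,585),interpolation=cv2.INTER_NEAREST))
```

```text
(no output)
```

View pics/v5.png

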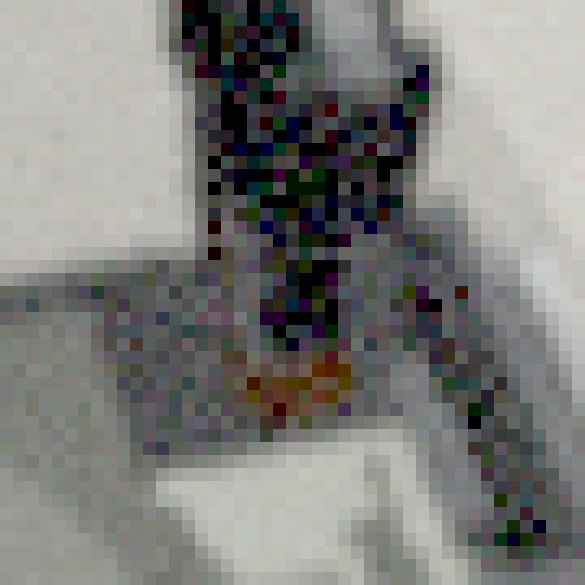

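>>> {"api": "step_arm", "payload": {
  "targets": [
    [[2,0,0.2,0,0,0,0.1],[4,0,0.2,0,0,0,0.1],[5.1,0,0.2,0,0,0,0.1],[5.1,0,0.2,0,0,0,0.1],[5.1,0,0.2,0,0,0,0.1]]
  ]
}}

```text
clock: 6.75
position: [0.4948, 0.0012, 0.0751]
tool_rot: [1.539, 1.569, 0.02]
force: [0.3, 0.7, -0.2]
grip_width: 0.0211
```

Run:
```python
from h import *
o=bot.observe();print(o["clock"],o["position"],o["grip_width"],o["force"])
i=eyes.grab_frame("scene")[:,:,::-1];cv2.imwrite('pics/scene6.png',i)
c=i[150:200,250:300].astype(float)
c=np.clip((c/255)**.5*330,0,255).astype('uint8')
cv2.imwrite('pics/v6.png',cv2.resize(c,(600,600),interpolation=cv2.INTER_NEAREST))
p=o["position"]
for z in(p[2]-.0417,p[2]-.02): print(proj("scene",[p[0],p[1],z]))
print("finger tip back",proj("scene",[p[0]+.025,p[1]+.001,p[2]-.021]))
```

```text
6.75 [0.49481418 0.00116975 0.07512753] 0.021062471668668217 [ 0.28501832  0.68127973 -0.23610579]
[276.24784088 185.58597902]
[275.93525055 178.8174567 ]
finger tip back [278.72571129 186.25913945]
```

View pics/v6.png

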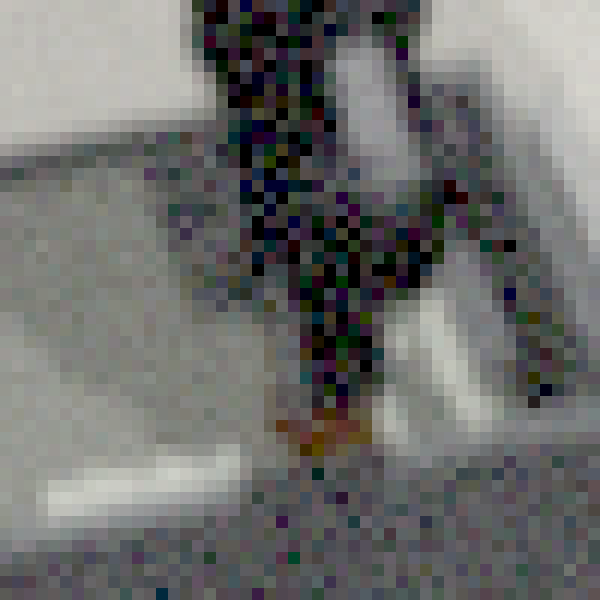

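>>> {"api": "step_arm", "payload": {
  "targets": [
    [[0.5,-0.05,0,0,0,0,0.1],[1.0,-0.05,0,0,0,0,0.1],[1.4,-0.05,0,0,0,0,0.1],[1.4,-0.05,0,0,0,0,0.1]]
  ]
}}

```text
clock: 7.2
position: [0.4942, 0.0011, 0.0608]
tool_rot: [1.513, 1.569, -0.006]
force: [0.2, 0.2, -1.3]
grip_width: 0.0212
```

>>> {"api": "step_arm", "payload": {
  "targets": [
    [[0.5,0,0,0,0,0,0.1],[0.9,0,0,0,0,0,0.1],[1.0,0,0,0,0,0,0.1],[1.0,0,0,0,0,0,0.1]]
  ]
}}

```text
clock: 7.6
position: [0.4941, 0.0012, 0.0506]
tool_rot: [1.531, 1.57, 0.012]
force: [0.5, -0.1, 0.9]
grip_width: 0.021
```

>>> {"api": "step_arm", "payload": {
  "targets": [
    [[0.08,0,0,0,0,0,0.1],[0.1,0,0,0,0,0,0.1],[0.1,0,0,0,0,0,0.1]]
  ]
}}

```text
clock: 7.9
position: [0.4942, 0.0012, 0.0497]
tool_rot: [1.498, 1.57, -0.021]
force: [-0.6, 0.6, 1.4]
grip_width: 0.0213
```

>>> {"api": "step_arm", "payload": {
  "targets": [
    [[0.06,0,0,0,0,0,0.1],[0.06,0,0,0,0,0,0.1],[0.06,0,0,0,0,0,0.1]]
  ]
}}

```text
clock: 8.2
position: [0.4943, 0.0012, 0.0496]
tool_rot: [1.339, 1.569, -0.18]
force: [-4.0, -0.2, 14.5]
grip_width: 0.021
```

Floor contact felt (14 N). Releasing with a small opening.

>>> {"api": "step_arm", "payload": {
  "targets": [
    [[-0.05,0,0,0,0,0,0.2],[-0.05,0,0,0,0,0,0.44],[-0.05,0,0,0,0,0,0.44],[-0.05,0,0,0,0,0,0.44],[-0.05,0,0,0,0,0,0.44]]
  ]
}}

```text
clock: 8.7
position: [0.4943, 0.0011, 0.05]
tool_rot: [1.319, 1.569, -0.2]
force: [0.0, -0.0, 0.1]
grip_width: 0.0374
```

>>> {"api": "step_arm", "payload": {
  "targets": [
    [[-1.5,0,0,0,0,0,0.44],[-3,0,0,0,0,0,0.44],[-6,0,0,0,0,0,0.44],[-9,0,0,0,0,0,0.44],[-12,0,0,0,0,0,0.44],[-12,0,4,0,0,0,0],[-12,0,8,0,0,0,0],[-12,0,12,0,0,0,0],[-12,0,16,0,0,0,0],[-12,0,20,0,0,0,0]]
  ]
}}

```text
clock: 9.7
position: [0.5041, -0.2003, 0.1701]
tool_rot: [1.284, 1.569, -0.235]
force: [0.3, 0.9, 0.0]
grip_width: 0.0002
```

Run:
```python
from h import *
o=bot.observe();print(o["clock"],o["position"],o["grip_width"],o["force"])
im={n:eyes.grab_frame(n)[:,:,::-1] for n in("top","scene")}
for n in im: cv2.imwrite(f'pics/{n}7.png',im[n])
def g(i): return np.clip((i/255.)**0.6*255*1.2,0,255).astype('uint8')
v=np.hstack([cv2.resize(g(im["top"][200:300,240:340]),(400,400),interpolation=2),cv2.resize(g(im["scene"][150:220,250:320]),(400,400),interpolation=2)])
cv2.imwrite('pics/v7.png',v)
```

```text
9.7 [ 0.50413447 -0.20027666  0.17014187] 0.000172443358629754 [0.33772032 0.85174409 0.03379823]
```

View pics/v7.png

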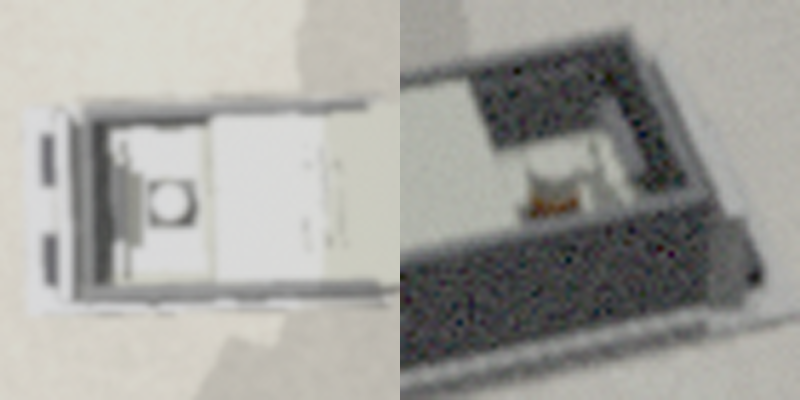

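Top crop: the cap (173,203) sits centred in the well square (150–197, 180–228), and the scene view shows the vial upright. Now the lid: closed fingers go down behind the rib.

Run:
```python
from h import *
print(*rel([.5032,-.183,.093],want(-87.1)))
```

```text
[ 7.66  0.05 -2.12] [-0.006  0.002 -0.001]
```

>>> {"api": "step_arm", "payload": {
  "targets": [
    [[3,0,-1.5,0,0,0,0],[6,0.05,-2.1,0,0,0,0],[7.66,0.05,-2.1,-0.006,0.002,0,0],[7.66,0.05,-2.1,-0.006,0.002,0,0],[7.66,0.05,-2.1,-0.006,0.002,0,0]]
  ],
  "grip_force": 40
}}

```text
clock: 10.3
position: [0.5033, -0.1829, 0.0934]
tool_rot: [1.798, 1.57, 0.278]
force: [-0.2, -0.1, 0.4]
grip_width: -0.0002
```

Run:
```python
from h import *
o=bot.observe();print(o["clock"],o["position"],o["grip_width"],o["force"],np.degrees(Ro.from_matrix(want(-87.1).T@R()).as_rotvec()))
im={n:eyes.grab_frame(n)[:,:,::-1] for n in("top","scene")}
def g(i): return np.clip((i/255.)**0.6*255*1.2,0,255).astype('uint8')
v=np.hstack([cv2.resize(g(im["top"][200:300,280:380]),(400,400),interpolation=2),cv2.resize(g(im["scene"][150:220,180:250]),(400,400),interpolation=2)])
cv2.imwrite('pics/v8.png',v)
```

```text
10.3 [ 0.50332864 -0.18291079  0.09340021] -0.00015149265427256557 [-0.20518359 -0.14942791  0.44724789] [-0.02285417  0.008946    0.03872005]
```

View pics/v8.png

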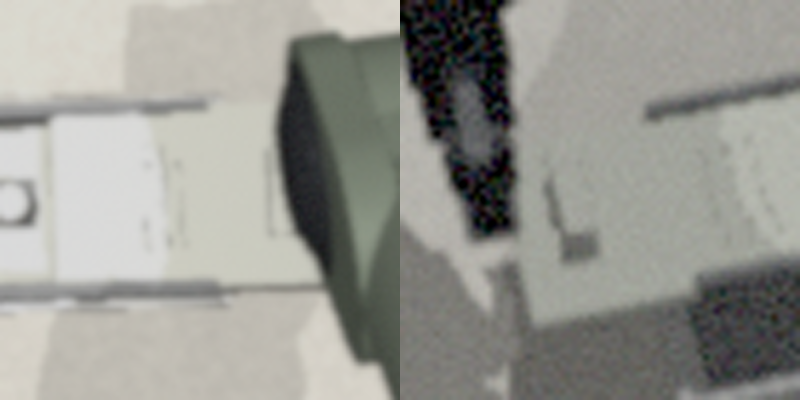

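>>> {"api": "step_arm", "payload": {
  "targets": [
    [[0,0,-0.4,0,0,0,0],[0,0,-0.8,0,0,0,0],[0,0,-1.2,0,0,0,0],[0,0,-1.5,0,0,0,0],[0,0,-1.8,0,0,0,0],[0,0,-2.1,0,0,0,0],[0,0,-2.4,0,0,0,0],[0,0,-2.7,0,0,0,0],[0,0,-3.0,0,0,0,0],[0,0,-3.3,0,0,0,0]]
  ]
}}

```text
clock: 11.4
position: [0.502, -0.1501, 0.094]
tool_rot: [1.303, 1.569, -0.217]
force: [-0.0, -1.4, 0.3]
grip_width: 0.0002
```

Run:
```python
from h import *
o=bot.observe();print(o["clock"],o["position"],o["force"])
im={n:eyes.grab_frame(n)[:,:,::-1] for n in("top","scene")}
def g(i): return np.clip((i/255.)**0.6*255*1.2,0,255).astype('uint8')
v=np.hstack([cv2.resize(g(im["top"][200:300,240:340]),(400,400),interpolation=2),cv2.resize(g(im["scene"][130:240,190:300]),(400,400),interpolation=2)])
cv2.imwrite('pics/v9.png',v)
```

```text
11.4 [ 0.50202816 -0.15014326  0.09403642] [-0.00344432 -1.36039792  0.25267239]
```

View pics/v9.png

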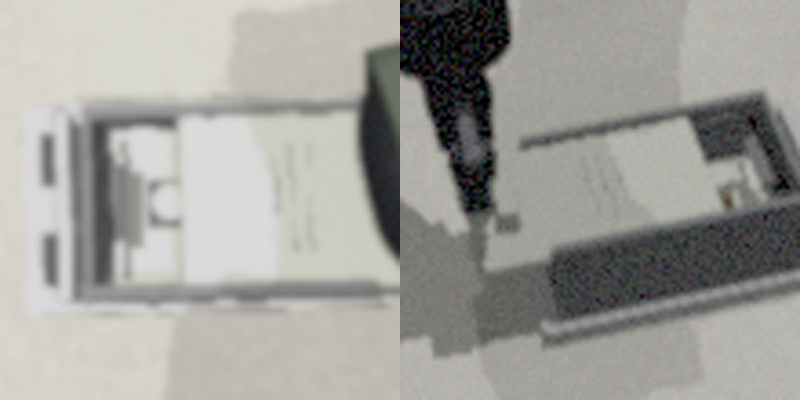

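>>> {"api": "step_arm", "payload": {
  "targets": [
    [[0,0,-0.3,0,0,0,0],[0,0,-0.6,0,0,0,0],[0,0,-0.9,0,0,0,0],[0,0,-1.2,0,0,0,0],[0,0,-1.5,0,0,0,0],[0,0,-1.8,0,0,0,0],[0,0,-2.1,0,0,0,0],[0,0,-2.3,0,0,0,0]]
  ]
}}

```text
clock: 12.3
position: [0.5009, -0.1265, 0.094]
tool_rot: [1.431, 1.569, -0.089]
force: [0.9, 0.6, 0.3]
grip_width: -0.0004
```

Now smaller steps, watching force.

>>> {"api": "step_arm", "payload": {
  "targets": [
    [[0,0,-0.2,0,0,0,0],[0,0,-0.4,0,0,0,0],[0,0,-0.6,0,0,0,0],[0,0,-0.8,0,0,0,0]]
  ]
}}

```text
clock: 12.7
position: [0.5005, -0.1184, 0.0941]
tool_rot: [1.416, 1.569, -0.103]
force: [0.1, 0.2, -0.8]
grip_width: -0.0002
```

>>> {"api": "step_arm", "payload": {
  "targets": [
    [[0,0,-0.15,0,0,0,0],[0,0,-0.3,0,0,0,0],[0,0,-0.4,0,0,0,0]]
  ]
}}

```text
clock: 13.0
position: [0.5003, -0.1146, 0.0941]
tool_rot: [1.23, 1.569, -0.289]
force: [0.1, -4.1, 0.8]
grip_width: -0.0001
```

```bash
cat > look.py <<'E'
import sys
from h import *
n0=sys.argv[1]
o=bot.observe();print(o["clock"],o["position"],o["force"])
im={n:eyes.grab_frame(n)[:,:,::-1] for n in("top","scene")}
for n in im: cv2.imwrite(f'pics/{n}{n0}.png',im[n])
def g(i): return np.clip((i/255.)**0.6*255*1.2,0,255).astype('uint8')
v=np.hstack([cv2.resize(g(im["top"][200:300,240:340]),(400,400),interpolation=2),cv2.resize(g(im["scene"][130:230,220:320]),(400,400),interpolation=2)])
cv2.imwrite(f'pics/v{n0}.png',v)
E
python3 look.py 10
```

```text
13.0 [ 0.50027767 -0.11462314  0.094085  ] [ 0.13192804 -4.13322056  0.79396628]
```

View pics/v10.png

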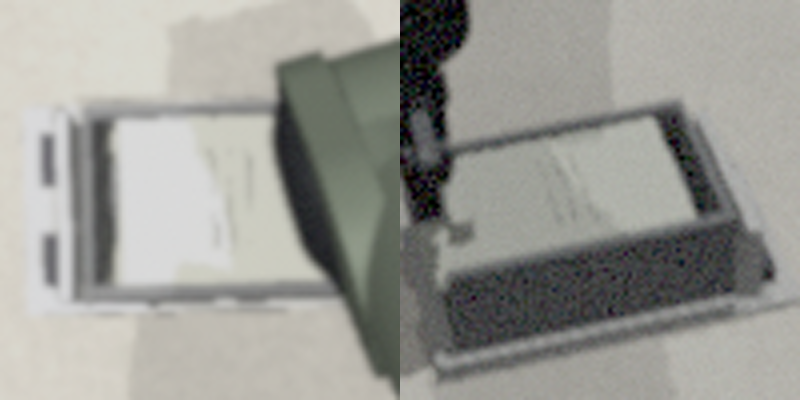

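>>> {"api": "step_arm", "payload": {
  "targets": [
    [[0,0,-0.1,0,0,0,0],[0,0,-0.2,0,0,0,0]]
  ]
}}

```text
clock: 13.3
position: [0.5002, -0.1129, 0.0941]
tool_rot: [1.167, 1.568, -0.353]
force: [0.0, -4.6, 1.7]
grip_width: 0.0004
```

>>> {"api": "step_arm", "payload": {
  "targets": [
    [[0,0,-0.1,0,0,0,0],[0,0,-0.2,0,0,0,0]]
  ]
}}

```text
clock: 13.5
position: [0.5001, -0.1109, 0.0941]
tool_rot: [1.112, 1.568, -0.408]
force: [0.0, -6.1, 1.0]
grip_width: -0.0003
```

>>> {"api": "step_arm", "payload": {
  "targets": [
    [[0,0,-0.1,0,0,0,0],[0,0,-0.2,0,0,0,0]]
  ]
}}

```text
clock: 13.7
position: [0.4999, -0.1089, 0.0941]
tool_rot: [1.05, 1.568, -0.47]
force: [0.4, -5.5, 0.9]
grip_width: 0.0003
```

>>> {"api": "step_arm", "payload": {
  "targets": [
    [[0,0,-0.1,0,0,0,0],[0,0,-0.2,0,0,0,0]]
  ]
}}

```text
clock: 13.9
position: [0.4998, -0.1069, 0.0941]
tool_rot: [1.015, 1.568, -0.505]
force: [0.3, -4.7, 0.3]
grip_width: -0.0
```

>>> {"api": "step_arm", "payload": {
  "targets": [
    [[0,0,-0.1,0,0,0,0],[0,0,-0.2,0,0,0,0]]
  ]
}}

```text
clock: 14.1
position: [0.4997, -0.1048, 0.0941]
tool_rot: [1.018, 1.568, -0.503]
force: [0.7, -4.9, 0.5]
grip_width: -0.0001
```

```bash
python3 look.py 11
```

```text
14.1 [ 0.49972195 -0.10482062  0.09410142] [ 0.66139709 -4.86325998  0.53445451]
```

View pics/v11.png

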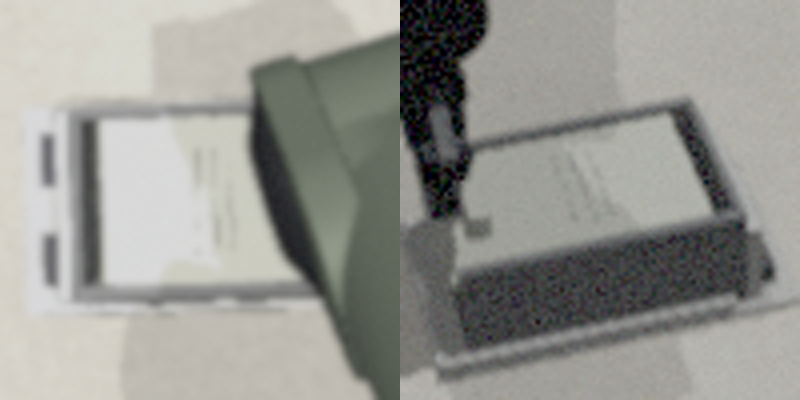

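The box is sliding toward the stop at about 5 N. Continuing.

>>> {"api": "step_arm", "payload": {
  "targets": [
    [[0,0,-0.1,0,0,0,0],[0,0,-0.2,0,0,0,0]]
  ]
}}

```text
clock: 14.4
position: [0.4996, -0.1027, 0.0941]
tool_rot: [1.012, 1.568, -0.508]
force: [-0.3, -5.8, 1.9]
grip_width: 0.0003
```

>>> {"api": "step_arm", "payload": {
  "targets": [
    [[0,0,-0.1,0,0,0,0],[0,0,-0.2,0,0,0,0]]
  ]
}}

```text
clock: 14.6
position: [0.4995, -0.101, 0.0941]
tool_rot: [0.86, 1.568, -0.661]
force: [-0.1, -7.8, 1.3]
grip_width: -0.0001
```

>>> {"api": "step_arm", "payload": {
  "targets": [
    [[0,0,-0.1,0,0,0,0],[0,0,-0.2,0,0,0,0]]
  ]
}}

```text
clock: 14.8
position: [0.4993, -0.0997, 0.0941]
tool_rot: [0.63, 1.568, -0.891]
force: [-0.0, -9.8, 1.7]
grip_width: -0.0003
```

>>> {"api": "step_arm", "payload": {
  "targets": [
    [[0,0,-0.1,0,0,0,0],[0,0,-0.1,0,0,0,0]]
  ]
}}

```text
clock: 15.0
position: [0.4992, -0.0993, 0.0942]
tool_rot: [0.48, 1.567, -1.042]
force: [0.4, -8.6, 1.3]
grip_width: 0.0003
```

>>> {"api": "step_arm", "payload": {
  "targets": [
    [[0,0,-0.1,0,0,0,0],[0,0,-0.1,0,0,0,0]]
  ]
}}

```text
clock: 15.2
position: [0.4991, -0.099, 0.0942]
tool_rot: [0.367, 1.566, -1.155]
force: [-0.0, -9.4, 1.2]
grip_width: 0.0003
```

>>> {"api": "step_arm", "payload": {
  "targets": [
    [[0,0,-0.1,0,0,0,0],[0,0,-0.2,0,0,0,0]]
  ]
}}

```text
clock: 15.4
position: [0.499, -0.0979, 0.0942]
tool_rot: [0.258, 1.565, -1.265]
force: [0.8, -11.4, 0.6]
grip_width: -0.0003
```

>>> {"api": "step_arm", "payload": {
  "targets": [
    [[0,0,-0.1,0,0,0,0],[0,0,-0.2,0,0,0,0]]
  ]
}}

```text
clock: 15.6
position: [0.4989, -0.097, 0.0943]
tool_rot: [0.205, 1.564, -1.319]
force: [0.7, -10.2, 0.9]
grip_width: -0.0002
```

>>> {"api": "step_arm", "payload": {
  "targets": [
    [[0,0,-0.1,0,0,0,0],[0,0,-0.2,0,0,0,0]]
  ]
}}

```text
clock: 15.8
position: [0.4987, -0.096, 0.0943]
tool_rot: [0.154, 1.563, -1.371]
force: [1.8, -11.5, 1.2]
grip_width: -0.0003
```

>>> {"api": "step_arm", "payload": {
  "targets": [
    [[0,0,-0.1,0,0,0,0],[0,0,-0.2,0,0,0,0]]
  ]
}}

```text
clock: 16.0
position: [0.4986, -0.0951, 0.0943]
tool_rot: [0.125, 1.562, -1.401]
force: [1.7, -12.2, 0.7]
grip_width: 0.0
```

```bash
python3 look.py 12
```

```text
16.0 [ 0.49862868 -0.09514792  0.09429018] [  1.72572649 -12.19480946   0.69089602]
```

View pics/v12.png

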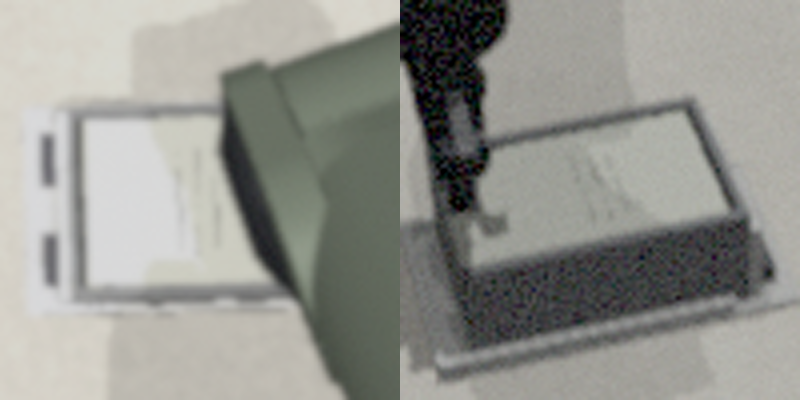

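>>> {"api": "step_arm", "payload": {
  "targets": [
    [[0,0,-0.1,0,0,0,0],[0,0,-0.18,0,0,0,0]]
  ]
}}

```text
clock: 16.3
position: [0.4986, -0.0947, 0.0944]
tool_rot: [0.098, 1.56, -1.429]
force: [1.8, -19.0, 2.0]
grip_width: -0.0001
```

Force jumped with hardly any travel, which looks like past home and near bottoming. Backing off.

>>> {"api": "step_arm", "payload": {
  "targets": [
    [[0,0,0.15,0,0,0,0],[0,0,0.3,0,0,0,0]]
  ]
}}

```text
clock: 16.5
position: [0.4987, -0.0976, 0.0944]
tool_rot: [0.103, 1.56, -1.424]
force: [0.2, 0.5, -0.0]
grip_width: -0.0
```

>>> {"api": "step_arm", "payload": {
  "targets": [
    [[0,0,0.2,0,0,0,0],[0,0,0.3,0,0,0,0],[0,0,0.3,0,0,0,0]]
  ]
}}

```text
clock: 16.8
position: [0.4988, -0.1004, 0.0943]
tool_rot: [0.103, 1.561, -1.424]
force: [0.5, 0.0, -0.3]
grip_width: 0.0003
```

```bash
python3 look.py 13
```

```text
16.8 [ 0.49879971 -0.10038396  0.09434526] [ 0.52132008  0.01782744 -0.30625379]
```

View pics/v13.png

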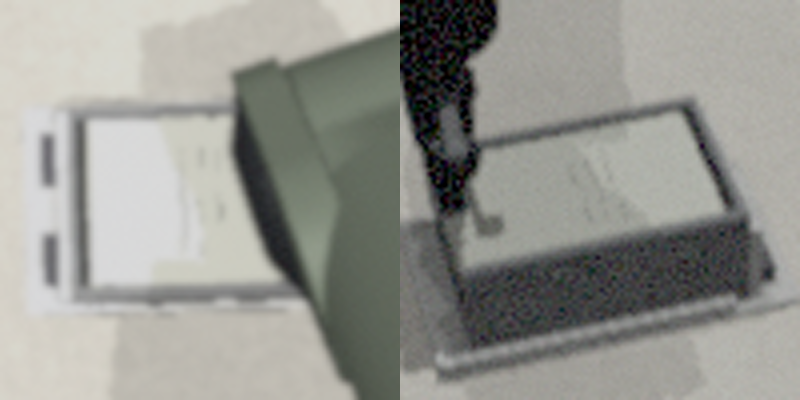

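Run:
```python
import cv2,numpy as np
np.set_printoptions(precision=2,suppress=True,linewidth=150)
for k in(11,12,13):
    g=cv2.cvtColor(cv2.imread(f'pics/top{k}.png'),cv2.COLOR_BGR2GRAY).astype(float)
    print(k,g[235:262,244:272].mean(0).round(0).astype(int))
    def crosses(row): 
        v=row; return [round(244+i+(90-v[i])/(v[i+1]-v[i]),2) for i in range(len(v)-1) if (v[i]-90)*(v[i+1]-90)<0]
    for r0 in (230,240,250,260): print(r0,crosses(g[r0:r0+6,244:272].mean(0)))
```

```text
11 [138 139 141 143 141 133 114  95  90 101 122 135 129 105  83  67  46  28  25  32  58 101 132 142 144 144 144 144]
230 [np.float64(256.98), np.float64(264.3)]
240 [np.float64(253.28), np.float64(257.21), np.float64(264.49)]
250 [np.float64(257.82), np.float64(264.93)]
260 [np.float64(250.34), np.float64(254.05), np.float64(258.04), np.float64(265.21)]
12 [138 139 141 142 141 133 113  94  89 101 122 135 127 103  76  57  69 107 134 142 143 143 143 143 143 143 143 143]
230 [np.float64(257.28), np.float64(260.26)]
240 [np.float64(249.98), np.float64(253.29), np.float64(257.32), np.float64(260.34)]
250 [np.float64(257.6), np.float64(260.76)]
260 [np.float64(250.33), np.float64(254.06), np.float64(257.99), np.float64(261.07)]
13 [138 139 141 142 141 133 113  94  90 101 122 135 128 103  77  52  40  70 113 137 143 143 143 143 143 144 143 144]
230 [np.float64(257.28), np.float64(261.21)]
240 [np.float64(249.99), np.float64(253.29), np.float64(257.33), np.float64(261.31)]
250 [np.float64(257.61), np.float64(261.5)]
260 [np.float64(250.34), np.float64(254.07), np.float64(258.01), np.float64(261.87)]
```

>>> {"api": "step_arm", "payload": {
  "targets": [
    [[0,0,1.0,0,0,0,0],[-2,0,2,0,0,0,0],[-6,0,4,0,0,0,0],[-10,0,8,0,0,0,0],[-14,0,12,0,0,0,0],[-18,0,16,0,0,0,0],[-18,0,20,0,0,0,0],[-18,0,24,0,0,0,0],[-18,0,28,0,0,0,0],[-18,0,28,0,0,0,0]]
  ]
}}

```text
clock: 17.9
position: [0.5087, -0.3847, 0.2764]
tool_rot: [-0.003, 1.559, -1.537]
force: [-0.0, 0.5, -0.5]
grip_width: 0.0001
```

```bash
python3 look.py 14
python3 - <<'E'
from h import *
a=cv2.imread('pics/top14.png');s=cv2.imread('pics/scene14.png')
def g(i): return np.clip((i/255.)**0.6*255*1.2,0,255).astype('uint8')
cv2.imwrite('pics/t15.png',cv2.resize(g(a[215:285,240:350]),None,fx=7,fy=7,interpolation=2))
cv2.imwrite('pics/s15.png',cv2.resize(g(s[150:230,200:320]),None,fx=6.5,fy=6.5,interpolation=2))
E
```

```text
17.9 [ 0.50871032 -0.38470751  0.27640111] [-0.04064872  0.47309741 -0.48408308]
```

View pics/t15.png

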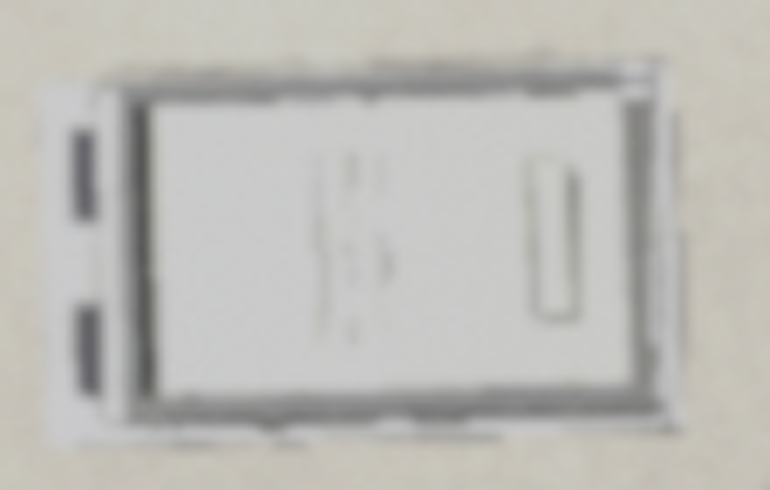

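View pics/s15.png

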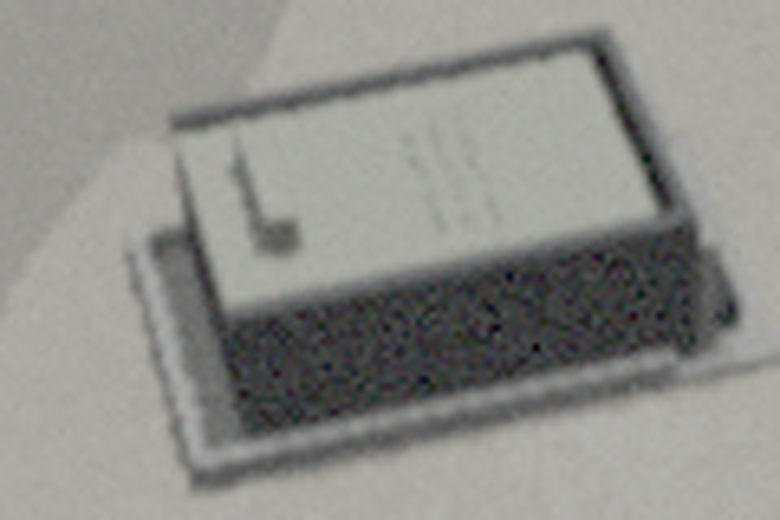

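Run:
```python
from h import *
np.set_printoptions(precision=2,suppress=True,linewidth=170)
g=cv2.cvtColor(cv2.imread('pics/top14.png'),cv2.COLOR_BGR2GRAY).astype(float)
def cr(v,o,l=90): return [round(float(o+i+(l-v[i])/(v[i+1]-v[i])),2) for i in range(len(v)-1) if (v[i]-l)*(v[i+1]-l)<0]
for r0 in (230,240,250,260): print(r0,cr(g[r0:r0+6,244:272].mean(0),244),cr(g[r0:r0+6,322:342].mean(0),322,85))
print(g[250:256,322:342].mean(0).round(0));
for r in(224,225,226,227,228,270,271,272,273,274,275): print(r,g[r,318:342].astype(int))
# geometry: expected pixel columns if box at stop: from nose & rear
e=onz("top",261.4,250.6,.0675);print("nose",e)
r=cr(g[247:253,322:342].mean(0),322,85);print(r,onz("top",r[0],250,.0675))
print("wall outer?",onz("top",257.5,250.6,.073))
```

```text
230 [256.85, 261.51] [328.88, 332.68]
240 [249.65, 253.6, 256.88, 261.59] [329.25, 332.33]
250 [257.16, 261.77] [329.63, 332.1]
260 [249.99, 254.39, 257.56, 262.2] [329.99, 332.37]
[100. 116. 126. 127. 127. 126. 118. 100.  76.  70.  84.  98. 104. 114. 110. 100. 110. 118. 120. 120.]
224 [ 99 101 101 101  97  97  99 101 100 100 106 115 119 117 108 104 110 116 120 121 121 122 123 124]
225 [ 82  83  84  82  81  80  80  81  82  86  94 106 111 109 103 102 113 121 121 121 121 121 122 123]
226 [ 70  70  71  70  70  70  69  70  70  73  82  93  98  97  94  98 115 123 123 122 121 121 121 122]
227 [ 66  67  68  71  77  82  84  83  83  85  93 104 110 108 102 101 116 124 124 122 121 122 122 122]
228 [ 80  82  84  87  97 107 111 111 111 108 107 109 111 108 102 101 116 124 123 122 123 123 124 122]
270 [ 86  85  85  84  84  85  87  88  88  86  84  79  73  68  71  87 107 114 116 115 117 119 120 121]
271 [ 70  70  71  71  70  71  71  71  71  71  69  69  66  65  69  81 100 110 115 115 116 118 119 120]
272 [ 64  65  66  66  67  65  64  64  64  63  62  62  61  61  62  70  85 103 115 118 118 119 120 120]
273 [ 59  61  63  65  64  62  61  62  60  59  59  60  61  60  61  68  82 100 116 122 120 120 120 120]
274 [ 77  79  80  81  81  80  79  80  80  80  81  82  82  80  82  87  94 101 115 122 121 120 119 119]
275 [110 109 107 105 105 103 104 104 104 103 102 102 101  99  98  99  97  93 105 115 119 120 119 119]
nose [0.49 0.05 0.07]
[329.5, 332.24] [ 0.5  -0.11  0.07]
wall outer? [0.49 0.06 0.07]
```

Run:
```python
from h import *
print(bot.job_done()); print(bot.observe()["clock"])
```

```text
the job is handed in; nothing more can be done
None
the job is handed in; nothing more can be done
```

The vial is upright in the empty well and the lid is closed and appears latched. I handed the job in at about 18 s of the 64 s allowed, with the arm well clear. I don't know whether the push stayed under the seal's crush limit at its highest point.

- **Vial:** I felt it touch the well floor at about 14 N, then let go with a 37 mm opening. Both cameras showed it upright with its cap centred in the well.
- **Lid:** I pushed the rib with closed fingers. The box slid to its stop at about 5 N. The push then rose to about 12 N and jumped to a 19 N reading over the last 0.4 mm, so I backed off.
- **Latch:** The force dropped to zero within 3 mm of backing off, and the lid sprang back only about 2.5 mm; an unlatched lid would spring back 4 to 6 mm. In the last pictures its rear edge is flush with the box's open end to within about 2 mm, and it did not visibly move over the last second.

**Weak points:**
- **Push force:** The 19 N reading is above the advised 17 N and close to the crush limit of about 21 N. I read the force only at the end of each move, so a higher moment could have been missed.
- **Latch check:** The top view was less clear about the rear edge at one corner, probably because of shadow. I did not push the lid again to confirm the latch.

I never approached or touched the flask, reagent bottle or beaker.

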